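# Index the brooch stage to its next station

## Robot

A 7-joint arm with a two-finger parallel gripper is mounted at the origin on the work surface. World frame = base frame: x ahead of the robot, y to its left, z up, the work surface at z = 0. Lengths are in m, angles in rad, forces in N, time in s.
With the tool pointing down it reaches from about 0.425 to 0.925 m from the base axis. Payload 6.8 kg.
Tool frame: the origin (TCP) lies at the very end of the fingers, on their centre line; the grasp point (between the pads) lies 19 mm behind it; z points along the fingers, y is the line along which they close (so a half turn about z gives the same grasp; the last joint's range is limited). The gripper opens to 85 mm and grips with 20 to 120 N. Pads are 22 mm wide; open, the fingers measure 114 mm over their backs; the gripper's body (76 mm by 85 mm) begins 54 mm behind the grasp point. The pads swing forward as they close: fully open they stand 13 mm farther back than shut.
Start: joints at [-1.372, 0.477, 0.022, 1.555, -0.011, 1.109, -0.083], TCP at [0.204, 0.643, 0.205] pointing down, gripper open.
Joint ranges: [-2.96, 2.96], [-0.34, 2.1], [-1.41, 1.46], [0.24, 2.44], [-1.37, 4.51], [0.17, 1.92], [-2.96, 2.96]. Speed limits (rad/s): [2.39, 2.39, 3.14, 3.14, 3.14, 3.14, 3.14].

## Interface

Orientations are given as a unit quaternion [w, x, y, z].
In Python, from station import get_obs, read_camera, hand_in gives the robot as it stands.
- The arm moves only by the tool arm_command, never from a script. Its argument "commands" is one flat list of numbers, 7 for each row, row after row: the shift along the tool's x, y, z in m, then the turn, a rotation vector about the tool's x, y, z in degrees, then the opening, from 0 (shut) to 1 (fully open). In form: [tx, ty, tz, rx, ry, rz, fingers, tx, ty, tz, rx, ry, rz, fingers, ...]. A call has 1 to 8 rows; each row is the pose to reach, as a shift and turn from the pose commanded when the call began, along the tool's axes at that moment; what a row does not reach only later rows make up. A row lasts 1/10 s, in which the tool goes at most 50 mm and 8.59 degrees, less where a joint would pass 70% of its speed; a pose out of reach is approached as far as the arm can. A call with a gripper value outside its range is refused whole. The fingers move at their own pace and stop on an object; "force" is the grip in N (left out, the last holds). Time passes only in rows, so rows that repeat a pose let the fingers close. It gives the time, the measured TCP pose, the force, the opening and the grip force at its end, in the units of the state.
- get_obs(): the state, without advancing time (a new reading comes with each control period).
- read_camera(name): name is "side" or "top" or "wrist"; returns a dict with "img" (480x640x3 uint8, red, green, blue), "camera_matrix" (3x3 intrinsics, pixels), "pose" (4x4, takes a point from camera to world coordinates). Camera axes: x right, y down, z forward; pixel columns grow to the right and rows downward; lengths in m; the calibration is good to about 2 mm. A picture is of the moment at which its call begins. There is no depth.
- hand_in(): hands the job in; it is judged then, once.
The state is a dict: "t": time; "q": joint angles; "joint_vel": joint speeds; "joint_torque": joint torques, N m; "eef_pos": TCP position; "tool_rot": TCP orientation; "contact_force": force on the tool from outside, world axes, zero at the start; "torque": the same for the moment, N m; "gripper_width": opening from 0.0 (shut) to 1.0 (fully open); "grasp_force": force on a finger pad.
Only numpy, scipy, OpenCV 4.12 (cv2) and the standard library are available. Lean on these libraries where they do the work, as an engineer would, in place of code of your own. Each camera call takes 0.05 s, during which the arm holds its last target. There are 200 camera calls.

## Task

Bring the brooch round for its next petal: pull the red knob of the index plunger straight up until its pin is clear of the block it sits in, swing the stage by it clockwise (seen from above) to the next brass index block, and let the pin drop by its own spring fully home in that block's hole, so that the stage is locked there. Feel for the hole gently: never force the pin hard against a block, which would shift its bush, and leave the brooch and the things on the bench alone.

Things in the scene. Friction and masses are not known exactly. Their poses are not given: they have to be found in the camera images.
- axis (a point): point on the rotary stage's vertical axis, at the stage's top (62 mm above the bench). Fixed green base, steel ring 224 mm across with its top at 42 mm, turning aluminium disc 128 mm across; a flat steel index arm (26 mm wide, top at 74 mm) carries the plunger out over the ring, 90 mm from the axis. Nothing on the stage but the knob is higher than 88 mm.
- knob (a point): centre of the plunger's round red knob: 25 mm diameter, 24 mm tall, centre 103 mm above the bench with the pin home, 90 mm from the axis; its x axis points radially outward. It moves up and down with the pin, and turns only with the stage. The sleeve under it (18 mm diameter, top at 88 mm) stands still when the knob is pulled.
- pin (a point): centre of the flat lower end of the plunger's steel pin, 8 mm diameter, straight below the knob, 55 mm under the knob's centre.
- plunger (a joint): lift of knob and pin, m: 0 fully down (also when hanging beside a block), 0.008 level with the tops of the blocks, 0.013 the upper stop. The spring pulls down with 6 N at 0 and 0.4 N more per mm.
- stage (a joint): turn of the stage, rad: 0 with the pin in the home block, growing clockwise seen from above. Rubs with about 1 N at the knob, 2 to 3 N with the pin sliding on a block; stays where it is left.
- home_top (a point): middle of the top of the brass home block, in whose hole the pin starts. All blocks: 52 mm long along the ring, 24 mm radially, top 56 mm above the bench (14 mm above the ring), with the hole 90 mm from the axis; the pin has 0.75 mm of play to either side in a hole. This block bears 25 N. x axis radially outward.
- station1_top (a point): middle of the top of the next brass block clockwise (same size), 0.74 to 1.06 rad from home. Its hole is in a bush that slides in the block for fine setting: anywhere up to 7 mm along the ring to either side of this point, not given here. A pin let down beside the hole rests on the block's top and slides along it; over the hole it snaps 8 mm down and stops the stage. Over 15 N on the pin would shift the bush. x axis radially outward.
- station2_top (a point): middle of the top of the block after that (1.80 to 2.10 rad from home); not used now.
- brooch: silver filigree brooch on a pale firebrick disc, 74 mm across, up to 78 mm above the bench, lying loose in the middle of the stage and carried round by it; origin under its centre. Not to be touched or shaken off centre.
- dish_a: loose red dish of silver snippets, 72 mm across, 22 mm high; origin under its centre.
- dish_b: another such red dish.
- tin_bowl: loose steel bowl, 90 mm across, 32 mm high; origin under its centre.
- flux_jar: loose amber jar, 52 mm across, 62 mm high; origin under its centre.

How it is judged:
On the way, in this order (a step that is already met when the one before it is completed fails the run):
1. the pin is pulled up clear of the home block (value of joint plunger above 0.0082 m and horizontal distance between pin and home_top below 0.01 m).
2. the pin is swung over the next block clockwise (value of joint plunger above 0.006 m and horizontal distance between pin and station1_top below 0.022 m).
At the end, for the whole second after the job is handed in: the pin is fully down (within 1.5 mm) in the hole of the next block clockwise (within 9.5 mm of the block's middle, where only the hole lets it down), the stage at rest and the brooch still in its middle (within 8 mm) (value of joint plunger below 0.0015 m and horizontal distance between pin and station1_top below 0.0095 m and velocity of joint stage between -0.02 and 0.02 rad/s and horizontal distance between brooch and axis below 0.008 m); the robot touches nothing.
It fails at once if the pin is forced against the home block with over 25 N, or against another block, whose bush would shift, with over 15 N (contact force between plunger and home above 25 N or contact force between plunger and station1 above 15 N or contact force between plunger and station2 above 15 N).
It fails at once if the brooch on its brick is touched, or shaken off the stage's centre by more than 8 mm (horizontal distance between brooch and axis above 0.008 m or contact force between brooch and the fingers above 2 N or contact force between brooch and the arm above 2 N).
It fails at once if a dish, the bowl or the jar is moved by more than 15 mm (distance of any of dish_a, dish_b, tin_bowl, flux_jar from where it was at the start of the episode above 0.015 m).
It also fails if it takes over 45 s, if anything falls off the work surface, if the arm or the gripper's body presses on something with over 40 N, if the wrist force passes 120 N, or if a joint passes its speed limit or range.

## Working session

There is one attempt and no reset: what is moved stays moved. The work goes in short steps, Python scripts to look and compute and a tool call to move; the robot and the scene stay as the last step left them, time stands still between calls to the robot, and variables do not carry over. Pictures are saved under pics/ and viewed, at most 10 in all, crops included, and the job is handed in when it is done.

Besides the shell and the picture viewer there is one more tool, called after ">>>" as name(argument=value, ...), one argument or row to a line, values as JSON. arm_command: Moves the arm, as the interface text tells. Its arguments: {"type":"object","properties":{"commands":{"type":"array","items":{"type":"number"}},"force":{"type":"number"}},"required":["commands"]}

```bash
mkdir -p pics; cat > h.py <<'E'
import numpy as np, cv2, json
from station import get_obs, read_camera
def snap(n,f):
    c=read_camera(n); cv2.imwrite(f'pics/{f}.png',c['img'][:,:,::-1]); np.savez(f'pics/{f}.npz',K=c['camera_matrix'],T=c['pose']); return c
def ray(f,u,v):
    d=np.load(f'pics/{f}.npz'); r=np.linalg.inv(d['K'])@[u,v,1]; return d['T'][:3,3], d['T'][:3,:3]@r
def atz(f,u,v,z):
    o,r=ray(f,u,v); return o+r*(z-o[2])/r[2]
def tri(*a):
    A=0;b=0;L=[]
    for f,u,v in a:
        o,r=ray(f,u,v); r=r/np.linalg.norm(r); P=np.eye(3)-np.outer(r,r); A=A+P; b=b+P@o; L.append((o,P))
    x=np.linalg.solve(A,b); return x,[np.linalg.norm(P@(x-o)) for o,P in L]
E
python3 -c "
from h import *
for n in ['top','side']: snap(n,n+'0')
a=cv2.imread('pics/top0.png')
o=get_obs(); print(o)
for n in ['top0','side0']: print(np.load(f'pics/{n}.npz')['T'].round(3))
"
```

```text
{'t': 0.1, 'q': array([-1.37211944,  0.47768128,  0.0223556 ,  1.55635299, -0.01152112,
        1.10930551, -0.08305894]), 'joint_vel': array([-0.00039442, -0.00338088,  0.00076543, -0.0012245 , -0.00085011,
        0.00117451,  0.00055236]), 'joint_torque': array([ 4.56052978e-03, -5.97767580e+01,  1.61370154e+00, -2.81952757e+01,
        1.28684312e-02,  5.12141050e-03, -1.04837952e-06]), 'eef_pos': array([0.20368227, 0.64293035, 0.20444729]), 'tool_rot': array([-7.22486531e-05,  1.52767769e-01,  9.88261784e-01, -8.06288814e-04]), 'contact_force': array([-0.93058962,  0.62349316, -0.3449678 ]), 'torque': array([ 0.00176682,  0.03028918, -0.01431354]), 'grasp_force': 0.0, 'gripper_width': 1.001826506963034}
[[-1.400e-02 -9.980e-01  5.800e-02  4.760e-01]
 [-1.000e+00  1.400e-02 -1.000e-03 -1.700e-02]
 [ 0.000e+00 -5.800e-02 -9.980e-01  1.147e+00]
 [ 0.000e+00  0.000e+00  0.000e+00  1.000e+00]]
[[ 0.819 -0.384  0.426  0.14 ]
 [-0.574 -0.554  0.603 -0.587]
 [ 0.004 -0.738 -0.674  0.726]
 [ 0.     0.     0.     1.   ]]
```

View pics/top0.png

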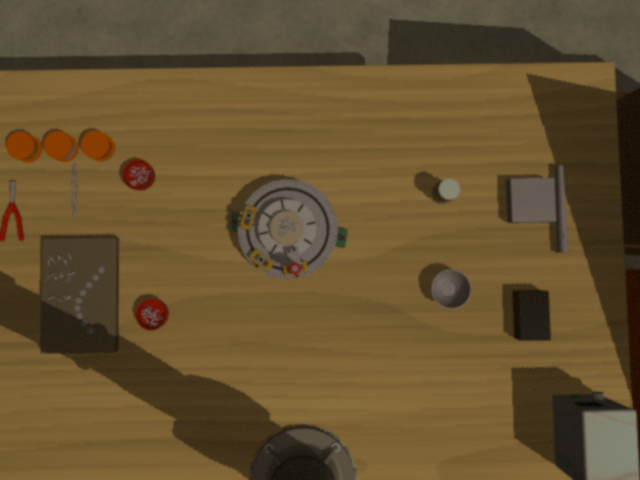

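View pics/side0.png

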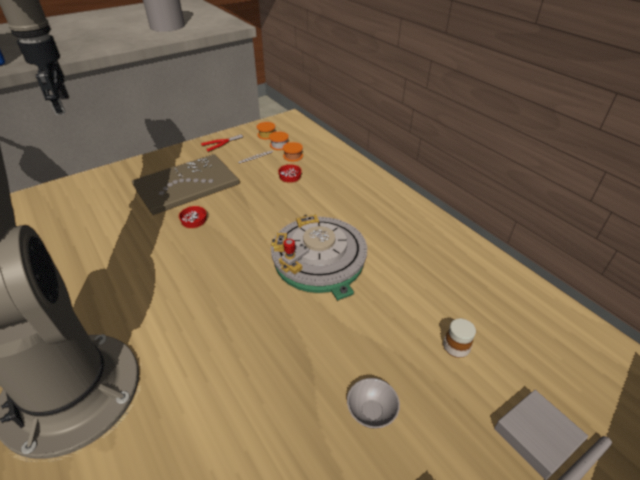

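The stage is centred near (288,228) in the top view. The knob is at (295,268), the next block at (262,260) and the one after at (248,217). In the side view the knob is at (289,246). Next I'll enlarge both views.

```bash
python3 -c "
import cv2,numpy as np
a=cv2.imread('pics/top0.png')[170:290,225:355];b=cv2.imread('pics/side0.png')[200:305,262:382]
a=cv2.resize(a,None,fx=5,fy=5,interpolation=2)[:600,:];cv2.imwrite('pics/ca.png',a)
cv2.imwrite('pics/cb.png',cv2.resize(b,None,fx=5,fy=5,interpolation=2))"
```

```text
(no output)
```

View pics/ca.png

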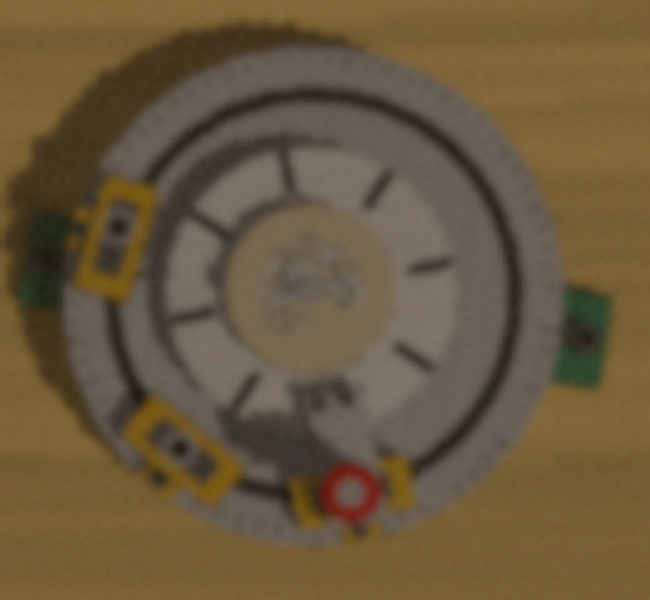

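View pics/cb.png

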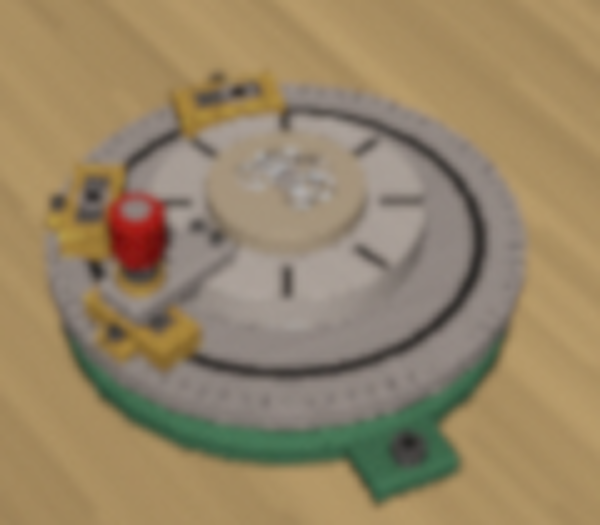

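The crops show the knob top at (351,492) in the top crop and (136,209) in the side crop. The station 1 top is at (184,450) and (93,197), station 2 at (117,240) and (228,100), and the ring centre at about (312,297) and (286,255).

```bash
cat > m.py <<'E'
from h import *
t=lambda x,y:('top0',x/5+225-.4,y/5+170-.4); s=lambda x,y:('side0',x/5+262-.4,y/5+200-.4)
for n,a,b in [('knobtop',(351,492),(136,209)),('s1',(184,450),(93,197)),('s2',(117,240),(228,100)),('brick',(310,290),(288,192))]:
    print(n,*tri(t(*a),s(*b)))
ax=atz(*t(312,297),.042); k=atz(*t(351,492),.115); s1=atz(*t(184,450),.056); s2=atz(*t(117,240),.056)
print(ax,k,s1,s2, atz(*t(310,290),.07))
for p in (k,s1,s2): d=(p-ax)[:2]; print(np.hypot(*d),np.arctan2(d[1],d[0]))
E
python3 m.py
```

```text
knobtop [0.47349868 0.00924636 0.11272733] [np.float64(0.0007417292436841599), np.float64(0.0007417292436842061)]
s1 [0.49284059 0.08366526 0.05514912] [np.float64(0.0008299191016584421), np.float64(0.0008299191016585058)]
s2 [0.58658815 0.11273826 0.05005338] [np.float64(0.0012631645732809208), np.float64(0.0012631645732808817)]
brick [0.56238327 0.02672805 0.06449074] [np.float64(0.0016743319268083233), np.float64(0.0016743319268084347)]
[0.559598   0.02768731 0.042     ] [0.47286318 0.00956083 0.115     ] [0.4921061  0.08399749 0.056     ] [0.58491412 0.11269132 0.056     ] [0.56053165 0.02739686 0.07      ]
0.08860867093123394 -2.935570551610969
0.08789761924013154 2.446269356235703
0.08869379357982138 1.2813382133596818
```

```bash
cat >> h.py <<'E'
from scipy.spatial.transform import Rotation as R
def plan(p,yaw):
    """tool shift (mm) / turn (deg) from the present pose to p with tool x at yaw (rad), z down"""
    o=get_obs(); C=R.from_quat(np.roll(o['tool_rot'],-1))
    c,s=np.cos(yaw),np.sin(yaw); G=R.from_matrix(np.array([[c,s,0],[s,-c,0],[0,0,-1]]))
    print((C.inv().apply(np.array(p)-o['eef_pos'])*1e3).round(1),np.degrees((C.inv()*G).as_rotvec()).round(2))
E
python3 -c "
from h import *
plan([.473,.0095,.175],-2.936)"
```

```text
[-448.  -522.5   30.3] [-9.000e-02 -2.000e-02 -2.935e+01]
```

>>> arm_command(
  commands=[-0.448, -0.5225, 0.03, 0, 0, -29.4, 1, -0.448, -0.5225, 0.03, 0, 0, -29.4, 1, -0.448, -0.5225, 0.03, 0, 0, -29.4, 1, -0.448, -0.5225, 0.03, 0, 0, -29.4, 1, -0.448, -0.5225, 0.03, 0, 0, -29.4, 1, -0.448, -0.5225, 0.03, 0, 0, -29.4, 1, -0.448, -0.5225, 0.03, 0, 0, -29.4, 1, -0.448, -0.5225, 0.03, 0, 0, -29.4, 1],
)

```text
t: 0.9
eef_pos: [0.3605, 0.2736, 0.1877]
tool_rot: [-0.0, -0.103, 0.995, -0.0]
contact_force: [0.5, 1.0, 0.3]
gripper_width: 1.0
grasp_force: 0.0
```

```bash
python3 -c "
from h import *
o=get_obs();print(o['t'],o['eef_pos'],o['q'])
plan([.473,.0095,.175],-2.936)"
```

```text
0.9 [0.36048378 0.27356114 0.18769905] [-0.84001888  0.12808682  0.05765329  2.08759469 -0.00927695  0.92623582
  0.99986657]
[ -56.  -281.5   12.7] [-0.   -0.01  0.04]
```

>>> arm_command(
  commands=[-0.056, -0.2815, 0.0127, 0, 0, 0, 0.6, -0.056, -0.2815, 0.0127, 0, 0, 0, 0.6, -0.056, -0.2815, 0.0127, 0, 0, 0, 0.6, -0.056, -0.2815, 0.0127, 0, 0, 0, 0.6, -0.056, -0.2815, 0.0127, 0, 0, 0, 0.6, -0.056, -0.2815, 0.0127, 0, 0, 0, 0.6, -0.056, -0.2815, 0.0127, 0, 0, 0, 0.6, -0.056, -0.2815, 0.0127, 0, 0, 0, 0.6],
)

```text
t: 1.7
eef_pos: [0.4724, 0.0112, 0.1748]
tool_rot: [-0.0, -0.102, 0.995, 0.0]
contact_force: [0.3, -0.5, -0.0]
gripper_width: 0.599
grasp_force: 0.0
```

```bash
python3 -c "
from h import *
snap('wrist','w1')
o=get_obs();print(o['t'],o['eef_pos'],o['q'])
print(np.load('pics/w1.npz')['T'].round(3))
plan([.473,.0095,.084],-2.936)"
```

```text
1.75 [0.47218658 0.01231398 0.17487403] [-0.42914356  0.17808401  0.3060005   2.07373798 -0.06867486  0.89987884
  1.6924486 ]
[[-0.203  0.944  0.261  0.406]
 [ 0.979  0.196  0.054 -0.004]
 [-0.     0.266 -0.964  0.344]
 [ 0.     0.     0.     1.   ]]
[-0.3 -3.  90.9] [ 0.03 -0.05  0.06]
```

View pics/w1.png

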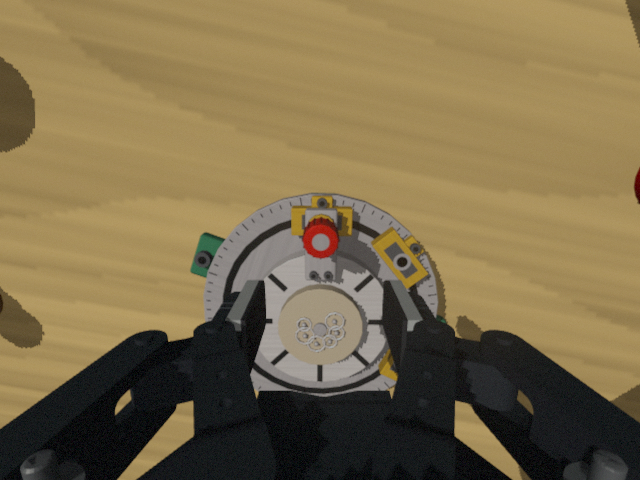

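The wrist view shows the knob top at (321,242), the station 1 block near (400,258) with its hole at about (402,262), and the brick at (320,325). I'll take one enlarged crop.

```bash
python3 -c "
from h import *
a=cv2.imread('pics/w1.png')[185:285,280:440]
cv2.imwrite('pics/cw.png',cv2.resize(a,None,fx=5,fy=5,interpolation=2))
k=('w1',320.8,241.8)
print(tri(k,('top0',351/5+224.6,492/5+169.6),('side0',136/5+261.6,209/5+199.6)))
print(atz(*k,.115), atz('w1',402,262,.056), atz('w1',320,326,.072))"
```

```text
(array([0.47333593, 0.00875784, 0.11309894]), [np.float64(0.0005736067261582865), np.float64(0.0009759696940807152), np.float64(0.0006459336220242979)])
[0.4726695  0.00809616 0.115     ] [0.49335783 0.08441107 0.056     ] [0.56023727 0.02499264 0.072     ]
```

View pics/cw.png

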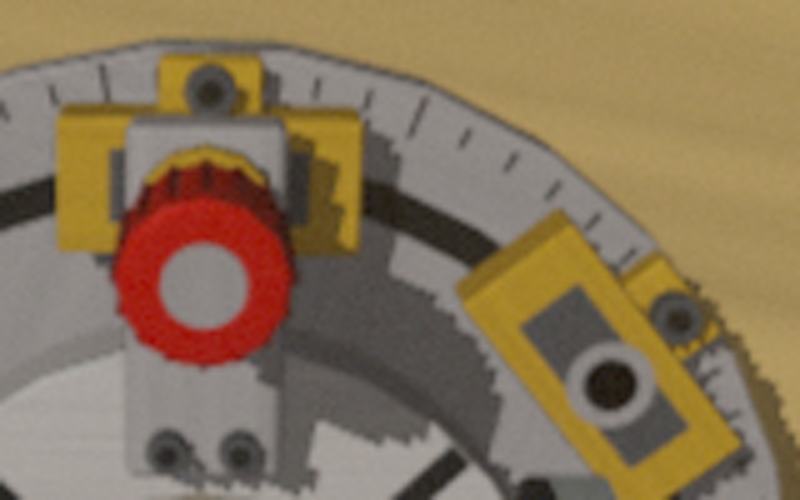

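The crop shows the knob top at (204,284). Station 1's hole is at (611,384), about 4 mm clockwise of the block's middle at roughly (602,363). The points agree with the radius and heights given, so I'll descend on the knob.

```bash
python3 -c "
from h import *
o=get_obs();print(o['eef_pos'],o['joint_vel'].round(3))
plan([.4732,.0088,.085],-2.942)
print(atz('w1',401.8,261.4,.056),atz('w1',400,257.2,.056))"
```

```text
[0.47218658 0.01231398 0.17487403] [-0.02  -0.005 -0.015  0.003  0.001  0.001  0.002]
[-0.3 -3.7 89.9] [ 0.03 -0.05  0.4 ]
[0.49285565 0.08409406 0.056     ] [0.48942499 0.08154199 0.056     ]
```

>>> arm_command(
  commands=[0, -0.003, 0.03, 0, 0, 0, 0.6, 0, -0.003, 0.03, 0, 0, 0, 0.6, 0, -0.003, 0.03, 0, 0, 0, 0.6],
)

```text
t: 2.05
eef_pos: [0.4725, 0.0099, 0.1451]
tool_rot: [-0.001, -0.104, 0.995, 0.0]
contact_force: [0.5, 0.7, 0.2]
gripper_width: 0.595
grasp_force: 0.0
```

```bash
python3 -c "
from h import *
o=get_obs();print(o['eef_pos'],o['joint_vel'].round(3))
plan([.4732,.0088,.085],-2.942)"
```

```text
[0.4724654  0.00991766 0.14514014] [ 0.002 -0.018  0.007 -0.026  0.002 -0.001  0.001]
[-0.6 -1.3 60.1] [ 0.02 -0.1   0.5 ]
```

>>> arm_command(
  commands=[-0.0005, -0.001, 0.03, 0, 0, 0.5, 0.45, -0.0005, -0.001, 0.06, 0, 0, 0.5, 0.45, -0.0005, -0.001, 0.06, 0, 0, 0.5, 0.45, -0.0005, -0.001, 0.06, 0, 0, 0.5, 0.4, -0.0005, -0.001, 0.06, 0, 0, 0.5, 0.36],
  force=20,
)

```text
t: 2.55
eef_pos: [0.4753, 0.0083, 0.0869]
tool_rot: [0.001, -0.099, 0.995, 0.0]
contact_force: [0.5, 0.3, -0.5]
gripper_width: 0.362
grasp_force: 0.0
```

>>> arm_command(
  commands=[0, 0, 0, 0, 0, 0, 0.33, 0, 0, 0, 0, 0, 0, 0.31],
  force=20,
)

```text
t: 2.75
eef_pos: [0.4747, 0.0081, 0.0863]
tool_rot: [0.001, -0.099, 0.995, 0.0]
contact_force: [0.3, -0.9, -0.0]
gripper_width: 0.31
grasp_force: 0.1
```

>>> arm_command(
  commands=[0, 0, 0, 0, 0, 0, 0.29, 0, 0, 0, 0, 0, 0, 0.25, 0, 0, 0, 0, 0, 0, 0.2],
  force=25,
)

```text
t: 3.05
eef_pos: [0.4745, 0.0082, 0.0859]
tool_rot: [0.0, -0.099, 0.995, 0.0]
contact_force: [-1.1, 2.1, 6.2]
gripper_width: 0.266
grasp_force: 24.2
```

>>> arm_command(
  commands=[0, 0, -0.003, 0, 0, 0, 0.2, 0, 0, -0.006, 0, 0, 0, 0.2, 0, 0, -0.009, 0, 0, 0, 0.2, 0, 0, -0.0115, 0, 0, 0, 0.2, 0, 0, -0.0115, 0, 0, 0, 0.2, 0, 0, -0.0115, 0, 0, 0, 0.2],
  force=35,
)

```text
t: 3.65
eef_pos: [0.4744, 0.0081, 0.0966]
tool_rot: [0.0, -0.099, 0.995, -0.0]
contact_force: [5.3, 2.4, -10.5]
gripper_width: 0.254
grasp_force: 34.7
```

```bash
python3 -c "
from h import *
snap('side','s1');o=get_obs();print(o['eef_pos'],o['contact_force'],o['t'])
a=cv2.imread('pics/s1.png')[200:305,242:382]
cv2.imwrite('pics/cs1.png',cv2.resize(a,None,fx=5,fy=5,interpolation=2))
# swing waypoints, in tool axes at present pose
ax=np.array([.5605,.0267]); C=R.from_quat(np.roll(o['tool_rot'],-1)); p=o['eef_pos']
d=p[:2]-ax; print('r',np.hypot(*d),np.arctan2(d[1],d[0]))
for th in np.arange(.1,.91,.1):
    c,s=np.cos(-th),np.sin(-th); u=d/np.hypot(*d)*.09; q=np.array([c*u[0]-s*u[1],s*u[0]+c*u[1]])-u
    print(round(th,2),(C.inv().apply([*q,0])*1e3).round(1),round(np.degrees(th),1))
"
```

```text
[0.47444122 0.00809075 0.09652973] [  5.21013812   1.65111299 -10.38974605] 3.7
r 0.08804781172972391 -2.928632744466208
0.1 [-0.3  9.  -0. ] 5.7
0.2 [-1.5 17.9 -0. ] 11.5
0.3 [-3.6 26.7 -0. ] 17.2
0.4 [-6.6 35.2  0. ] 22.9
0.5 [-10.4  43.3   0. ] 28.6
0.6 [-15.  51.   0.] 34.4
0.7 [-20.3  58.3   0. ] 40.1
0.8 [-26.3  65.    0. ] 45.8
0.9 [-33.  71.   0.] 51.6
```

View pics/cs1.png

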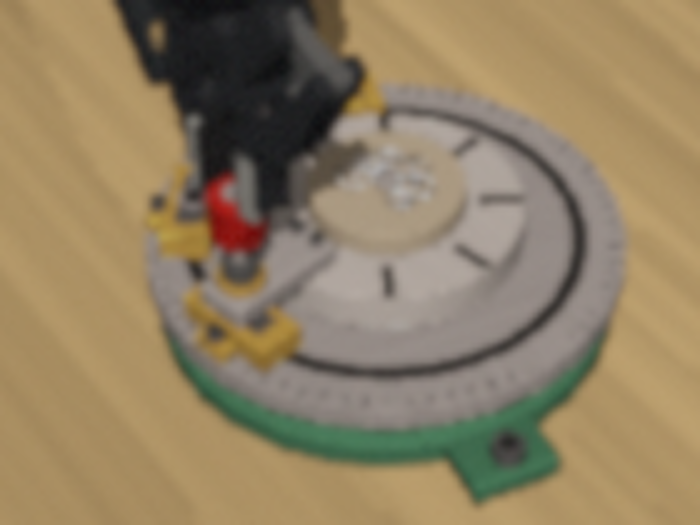

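The side crop shows the knob raised with the sleeve visible beneath it. The 10.4 N spring force means about 11 mm of lift. Next is the swing.

>>> arm_command(
  commands=[-0.0005, 0.0045, 0, 0, 0, 2.9, 0.2, -0.0008, 0.009, 0, 0, 0, 5.7, 0.2, -0.002, 0.0179, 0, 0, 0, 11.5, 0.2, -0.0041, 0.0267, 0, 0, 0, 17.2, 0.2, -0.0071, 0.0352, 0, 0, 0, 22.9, 0.2, -0.0109, 0.0433, 0, 0, 0, 28.6, 0.2, -0.0131, 0.0472, 0, 0, 0, 31.5, 0.2, -0.0131, 0.0472, 0, 0, 0, 31.5, 0.2],
)

```text
t: 4.5
eef_pos: [0.4782, 0.0563, 0.0964]
tool_rot: [0.001, 0.176, 0.984, -0.001]
contact_force: [5.7, -1.3, -10.5]
gripper_width: 0.251
grasp_force: 34.8
```

```bash
cat > sw.py <<'E'
from h import *
import sys
ax=np.array([.5605,.0267]); o=get_obs(); C=R.from_quat(np.roll(o['tool_rot'],-1)); p=o['eef_pos']
d=p[:2]-ax; a=np.arctan2(d[1],d[0])%(2*np.pi); X=C.apply([1,0,0])
f=C.inv().apply(o['contact_force'])
print(o['t'],p.round(4),'r',np.hypot(*d).round(4),'turned',round(3.343-a,3),'yaw err deg',np.degrees((np.arctan2(X[1],X[0])-a+np.pi)%(2*np.pi)-np.pi).round(2),'f tool',f.round(1),'g',o['gripper_width'])
for th in map(float,sys.argv[1:]):
    u=d/np.hypot(*d)*.09; g=-th; q=np.array([np.cos(g)*u[0]-np.sin(g)*u[1],np.sin(g)*u[0]+np.cos(g)*u[1]])-u
    print(th,(C.inv().apply([*q,0])*1e3).round(2),round(np.degrees(th),1))
E
python3 sw.py .05 .1 .15 .2 .25
```

```text
4.5 [0.4782 0.0563 0.0964] r 0.0875 turned 0.546 yaw err deg -0.49 f tool [-5.8  0.7 10.5] g 0.25149946765785286
0.05 [-0.07  4.5  -0.  ] 2.9
0.1 [-0.37  8.99 -0.01] 5.7
0.15 [-9.000e-01  1.346e+01 -1.000e-02] 8.6
0.2 [-1.64 17.89 -0.02] 11.5
0.25 [-2.610e+00  2.229e+01 -2.000e-02] 14.3
```

>>> arm_command(
  commands=[-0.0007, 0.0045, 0, 0, 0, 2.9, 0.2, -0.001, 0.009, 0, 0, 0, 5.7, 0.2, -0.0015, 0.0135, 0, 0, 0, 8.6, 0.2, -0.0022, 0.0179, 0, 0, 0, 11.5, 0.2, -0.0029, 0.0214, 0, 0, 0, 13.8, 0.2, -0.0029, 0.0214, 0, 0, 0, 13.8, 0.2],
)

```text
t: 5.1
eef_pos: [0.4876, 0.0747, 0.0962]
tool_rot: [0.0, 0.293, 0.956, -0.001]
contact_force: [4.9, -2.0, -10.8]
gripper_width: 0.253
grasp_force: 34.8
```

```bash
python3 sw.py .05 .1; python3 -c "
from h import *
snap('wrist','w2')
a=cv2.imread('pics/w2.png')[185:305,250:410]
cv2.imwrite('pics/cw2.png',cv2.resize(a,None,fx=5,fy=5,interpolation=2))"
```

```text
5.1 [0.4876 0.0747 0.0962] r 0.0873 turned 0.784 yaw err deg -0.67 f tool [-5.2  1.1 10.9] g 0.25254973999214947
0.05 [-0.06  4.5  -0.01] 2.9
0.1 [-0.34  8.99 -0.02] 5.7
```

View pics/cw2.png

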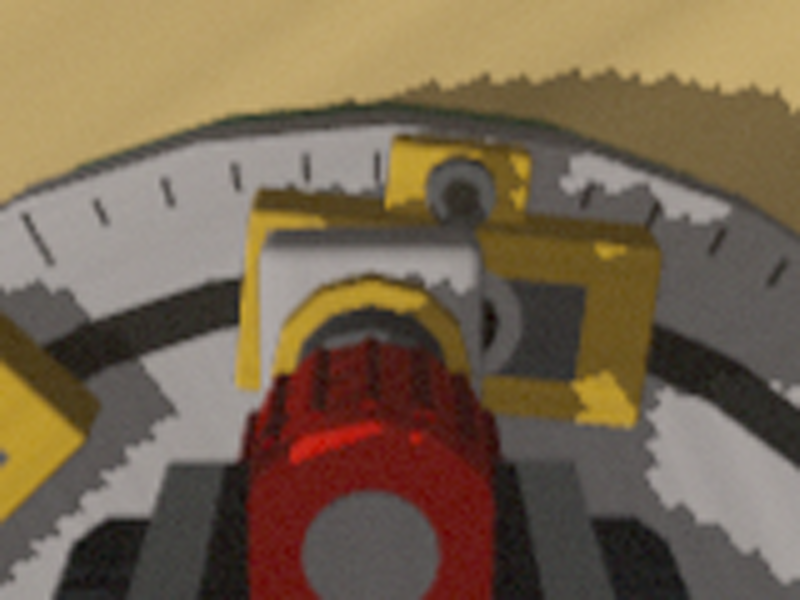

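The wrist crop shows the arm's centre at x≈370, the block's middle at x≈457 and the hole at x≈485, with a scale of about 7.6 px/mm. The pin is therefore roughly 14 mm short of the hole. I'll advance 6 mm and lower gently.

>>> arm_command(
  commands=[-0.0003, 0.003, 0, 0, 0, 2, 0.2, -0.0005, 0.006, 0, 0, 0, 3.8, 0.2, -0.0005, 0.006, 0.001, 0, 0, 3.8, 0.2, -0.0005, 0.006, 0.002, 0, 0, 3.8, 0.2, -0.0005, 0.006, 0.002, 0, 0, 3.8, 0.2],
)

```text
t: 5.65
eef_pos: [0.4911, 0.0797, 0.0945]
tool_rot: [-0.0, 0.324, 0.946, -0.0]
contact_force: [3.1, -4.1, -10.4]
gripper_width: 0.252
grasp_force: 35.0
```

>>> arm_command(
  commands=[0, 0, 0.0005, 0, 0, 0, 0.2, 0, 0, 0.0005, 0, 0, 0, 0.2],
)

```text
t: 5.85
eef_pos: [0.4914, 0.08, 0.0943]
tool_rot: [-0.0, 0.324, 0.946, -0.0]
contact_force: [2.9, -4.5, -7.0]
gripper_width: 0.248
grasp_force: 35.4
```

>>> arm_command(
  commands=[0, 0, 0.0005, 0, 0, 0, 0.2, 0, 0, 0.0005, 0, 0, 0, 0.2],
)

```text
t: 6.05
eef_pos: [0.4917, 0.0804, 0.094]
tool_rot: [0.0, 0.324, 0.946, 0.0]
contact_force: [2.7, -4.8, -2.6]
gripper_width: 0.258
grasp_force: 36.0
```

Most of the load is on the block, so I'll release slowly.

>>> arm_command(
  commands=[0, 0, 0, 0, 0, 0, 0.28, 0, 0, 0, 0, 0, 0, 0.3, 0, 0, 0, 0, 0, 0, 0.32, 0, 0, 0, 0, 0, 0, 0.34, 0, 0, 0, 0, 0, 0, 0.36],
  force=20,
)

```text
t: 6.55
eef_pos: [0.4915, 0.0811, 0.0938]
tool_rot: [-0.0, 0.323, 0.946, 0.0]
contact_force: [0.5, 0.1, -0.2]
gripper_width: 0.364
grasp_force: 0.0
```

```bash
python3 sw.py .05 .1 .15
```

```text
6.55 [0.4915 0.0811 0.0938] r 0.0879 turned 0.869 yaw err deg 0.49 f tool [-0.3  0.4  0.2] g 0.3637752337466885
0.05 [-0.15  4.5   0.  ] 2.9
0.1 [-0.53  8.98  0.  ] 5.7
0.15 [-1.130e+00  1.344e+01  1.000e-02] 8.6
```

>>> arm_command(
  commands=[0, 0.0005, 0.003, 0, 0, 0.3, 0.35, 0, 0.001, 0.006, 0, 0, 0.6, 0.35, 0, 0.0015, 0.007, 0, 0, 0.9, 0.35, 0, 0.002, 0.007, 0, 0, 1.3, 0.35],
)

```text
t: 6.95
eef_pos: [0.4925, 0.082, 0.0864]
tool_rot: [-0.0, 0.335, 0.942, -0.0]
contact_force: [-0.0, -0.9, 0.1]
gripper_width: 0.353
grasp_force: 0.0
```

>>> arm_command(
  commands=[0, 0.0005, 0, 0, 0, 0.3, 0.35, 0, 0.001, 0, 0, 0, 0.6, 0.35, 0, 0.001, 0, 0, 0, 0.6, 0.35],
)

```text
t: 7.25
eef_pos: [0.4931, 0.0826, 0.0866]
tool_rot: [-0.0, 0.34, 0.941, -0.0]
contact_force: [-1.4, -2.0, -0.4]
gripper_width: 0.35
grasp_force: 0.5
```

>>> arm_command(
  commands=[0, 0.0005, 0, 0, 0, 0.3, 0.35, 0, 0.001, 0, 0, 0, 0.6, 0.35, 0, 0.001, 0, 0, 0, 0.6, 0.35],
)

```text
t: 7.55
eef_pos: [0.4938, 0.0835, 0.0866]
tool_rot: [-0.0, 0.344, 0.939, -0.0]
contact_force: [-0.8, -1.5, -0.4]
gripper_width: 0.347
grasp_force: 0.7
```

>>> arm_command(
  commands=[0, 0.0005, 0, 0, 0, 0.3, 0.35, 0, 0.001, 0, 0, 0, 0.6, 0.35, -0.0001, 0.0015, 0, 0, 0, 0.9, 0.35, -0.0001, 0.0015, 0, 0, 0, 0.9, 0.35],
)

```text
t: 7.95
eef_pos: [0.4952, 0.0851, 0.0868]
tool_rot: [0.0, 0.352, 0.936, 0.0]
contact_force: [-1.5, -1.1, -0.3]
gripper_width: 0.351
grasp_force: 0.3
```

>>> arm_command(
  commands=[0, 0.0005, 0, 0, 0, 0.3, 0.35, -0.0001, 0.001, 0, 0, 0, 0.6, 0.35, -0.0001, 0.001, 0, 0, 0, 0.6, 0.35],
)

```text
t: 8.25
eef_pos: [0.4957, 0.0856, 0.0867]
tool_rot: [-0.0, 0.357, 0.934, 0.0]
contact_force: [-1.0, -0.4, -0.2]
gripper_width: 0.347
grasp_force: 0.4
```

```bash
python3 sw.py; python3 -c "
from h import *
snap('wrist','w3')
a=cv2.imread('pics/w3.png')[185:305,250:410]
cv2.imwrite('pics/cw3.png',cv2.resize(a,None,fx=5,fy=5,interpolation=2))"
```

```text
8.25 [0.4957 0.0856 0.0867] r 0.0875 turned 0.939 yaw err deg 0.5 f tool [ 0.5 -1.   0.2] g 0.3466572152089851
```

View pics/cw3.png

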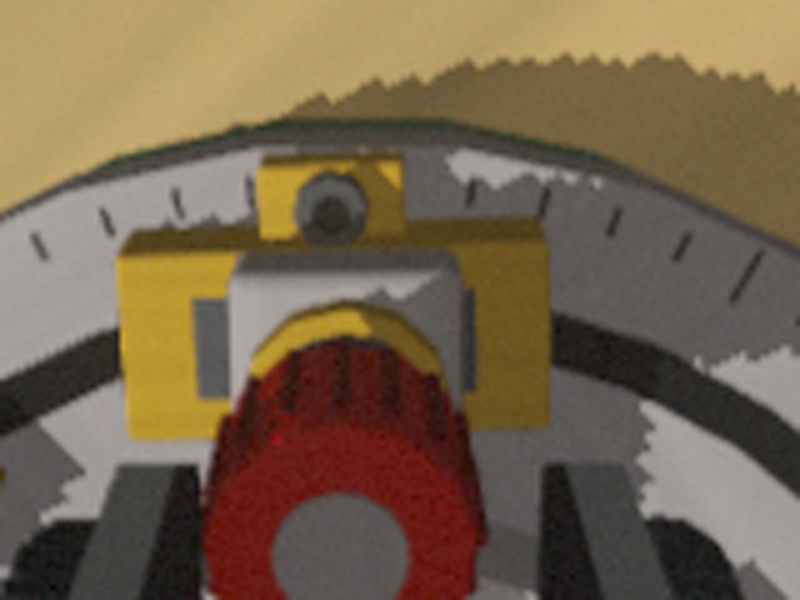

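The arm's centre is at x≈347 against the block's middle at x≈337, so the pin is about 1 mm past the middle. The knob is still up, and the hole should be 2–3 mm ahead.

>>> arm_command(
  commands=[0, 0.0005, 0, 0, 0, 0.3, 0.35, -0.0001, 0.001, 0, 0, 0, 0.6, 0.35, -0.0001, 0.001, 0, 0, 0, 0.6, 0.35],
)

```text
t: 8.6
eef_pos: [0.4964, 0.0861, 0.0867]
tool_rot: [-0.0, 0.362, 0.932, -0.0]
contact_force: [-1.0, -0.2, 0.8]
gripper_width: 0.351
grasp_force: 0.5
```

>>> arm_command(
  commands=[0, 0.0005, 0, 0, 0, 0.3, 0.35, -0.0001, 0.001, 0, 0, 0, 0.6, 0.35, -0.0001, 0.001, 0, 0, 0, 0.6, 0.35],
)

```text
t: 8.9
eef_pos: [0.4967, 0.0863, 0.0865]
tool_rot: [-0.0, 0.367, 0.93, -0.0]
contact_force: [-3.9, -1.9, 1.4]
gripper_width: 0.353
grasp_force: 1.8
```

```bash
python3 -c "
from h import *
snap('wrist','w4')
for f in ['w3','w4']:
    a=cv2.imread(f'pics/{f}.png').astype(int)[200:330,270:380]
    m=(a[:,:,2]>90)&(a[:,:,1]<50)&(a[:,:,0]<60)
    y,x=np.nonzero(m); print(f,m.sum(),y.min()+200,y.max()+200,x.min()+270,x.max()+270)
"; python3 sw.py
```

```text
w3 1535 257 318 291 344
w4 1533 257 318 291 343
8.95 [0.4967 0.0863 0.0866] r 0.0873 turned 0.953 yaw err deg 0.06 f tool [-0.  -3.6 -1. ] g 0.34709989109482847
```

>>> arm_command(
  commands=[0, 0.0003, 0, 0, 0, 0.2, 0.35, 0, 0.0006, 0, 0, 0, 0.4, 0.35, 0, 0.0006, 0, 0, 0, 0.4, 0.35],
)

```text
t: 9.25
eef_pos: [0.4969, 0.0864, 0.0865]
tool_rot: [-0.001, 0.37, 0.929, -0.001]
contact_force: [-3.7, -4.3, 2.4]
gripper_width: 0.349
grasp_force: 2.8
```

```bash
cat > k.py <<'E'
from h import *
import sys
f=sys.argv[1]; snap('wrist',f)
a=cv2.imread(f'pics/{f}.png').astype(int)[200:330,270:380]
m=(a[:,:,2]>90)&(a[:,:,1]<50)&(a[:,:,0]<60)
y,x=np.nonzero(m); print(f,m.sum(),y.min()+200,y.max()+200,x.min()+270,x.max()+270)
E
python3 k.py w5; python3 sw.py
```

```text
w5 1535 257 318 290 343
9.3 [0.4969 0.0864 0.0865] r 0.0873 turned 0.955 yaw err deg -0.23 f tool [-0.5 -5.8 -2.8] g 0.35313289744792287
```

The stage has stopped, and the upward force on the tool suggests the pin is at the hole but held by friction on the finger. I'll ease back.

>>> arm_command(
  commands=[0, -0.0005, 0, 0, 0, 0, 0.35, 0, -0.001, 0, 0, 0, 0, 0.35, 0, -0.002, 0, 0, 0, 0, 0.35, 0, -0.002, 0, 0, 0, 0, 0.35],
)

```text
t: 9.7
eef_pos: [0.4967, 0.0861, 0.0868]
tool_rot: [0.0, 0.369, 0.929, 0.0]
contact_force: [-1.0, -0.1, -0.2]
gripper_width: 0.35
grasp_force: 0.9
```

```bash
python3 k.py w6; python3 sw.py
```

```text
w6 1536 257 317 291 344
9.75 [0.4966 0.0861 0.0868] r 0.0872 turned 0.951 yaw err deg -0.43 f tool [-0.6 -1.9  0.2] g 0.3495372912941972
```

>>> arm_command(
  commands=[0, -0.001, 0, 0, 0, 0, 0.35, 0, -0.002, 0, 0, 0, 0, 0.35, 0, -0.002, 0, 0, 0, 0, 0.35, 0, -0.002, 0, 0, 0, 0, 0.35],
)

```text
t: 10.15
eef_pos: [0.4952, 0.0845, 0.0868]
tool_rot: [0.0, 0.37, 0.929, 0.0]
contact_force: [-0.8, -0.3, -0.0]
gripper_width: 0.351
grasp_force: 0.0
```

```bash
python3 k.py w7; python3 sw.py; python3 -c "
import cv2
a=cv2.imread('pics/w7.png')[185:335,250:410]
cv2.imwrite('pics/cw7.png',cv2.resize(a,None,fx=4,fy=4,interpolation=2))"
```

```text
w7 1492 258 317 296 349
10.2 [0.4951 0.0845 0.0868] r 0.0873 turned 0.925 yaw err deg -1.91 f tool [ 0.3 -0.2  0.3] g 0.34551430991088417
```

View pics/cw7.png

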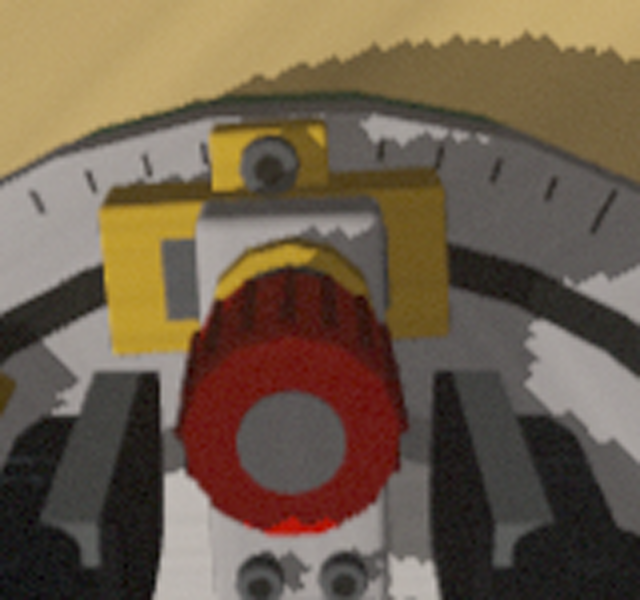

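The crop shows the arm's centre at x≈290 against the block's middle at x≈277, so the pin is about 2 mm past the middle. It is still on top and free, and the hole is 1.5–2 mm ahead. The finger's friction was dragging the knob down, so I'll push again with a slight upward drift.

>>> arm_command(
  commands=[0, 0.001, 0, 0, 0, 0, 0.35, 0, 0.002, 0, 0, 0, 0, 0.35, 0, 0.0025, -0.0001, 0, 0, 0, 0.35, 0, 0.003, -0.0003, 0, 0, 0, 0.35, 0, 0.003, -0.0003, 0, 0, 0, 0.35],
)

```text
t: 10.7
eef_pos: [0.4966, 0.0861, 0.0868]
tool_rot: [-0.0, 0.37, 0.929, -0.0]
contact_force: [-1.6, -1.5, -0.5]
gripper_width: 0.348
grasp_force: 0.8
```

>>> arm_command(
  commands=[0, 0.0005, -0.0002, 0, 0, 0, 0.35, 0, 0.0008, -0.0003, 0, 0, 0, 0.35, 0, 0.0008, -0.0003, 0, 0, 0, 0.35],
)

```text
t: 11.0
eef_pos: [0.4967, 0.0864, 0.0869]
tool_rot: [-0.001, 0.37, 0.929, -0.001]
contact_force: [-2.5, -3.6, -2.5]
gripper_width: 0.356
grasp_force: 2.0
```

```bash
python3 k.py w8; python3 sw.py
```

```text
w8 1521 257 318 290 343
11.05 [0.4968 0.0864 0.0869] r 0.0873 turned 0.954 yaw err deg -0.28 f tool [-1.2 -4.4  3.6] g 0.35107747092723535
```

```bash
python3 -c "
from h import *
ax=np.array([.5605,.0267])
for f in ['w1','w2','w3','w7','w8']:
    a=cv2.imread(f'pics/{f}.png').astype(int)[185:345,250:400]
    m=((a[:,:,2]>80)&(a[:,:,1]<60)&(a[:,:,0]<65)).astype(np.uint8)
    n,l,s,c=cv2.connectedComponentsWithStats(m); i=1+np.argmax(s[1:,4]); 
    mm=(l==i).astype(np.uint8); h=cv2.findContours(mm,cv2.RETR_CCOMP,2); cs=h[0]; hi=h[1][0]
    inner=[k for k in range(len(cs)) if hi[k][3]>=0]
    k=max(inner,key=lambda k:cv2.contourArea(cs[k])); g=cs[k].reshape(-1,2)
    e=cv2.fitEllipse(g.astype(np.float32)); u,v=e[0][0]+250,e[0][1]+185
    T=np.load(f'pics/{f}.npz')['T']
    o,r=ray(f,u,v); 
    # intersect ray with knob circle radius .09 about axis
    t=np.linspace(.05,.3,5001); P=o+t[:,None]*r; d=np.hypot(*(P[:,:2]-ax).T)
    j=[n for n in range(5000) if (d[n]-.0885)*(d[n+1]-.0885)<0]
    print(f,s[i,2],(u,v),np.round(e[1],1),'cam z',T[2,3].round(4),[P[n].round(4) for n in j])
"

```

```text
w1 37 (320.3186950683594, 241.80205154418945) [19.  19.9] cam z 0.3436 [array([0.474 , 0.008 , 0.1107])]
w2 49 (323.57930755615234, 295.5674514770508) [26.7 28.2] cam z 0.2648 [array([0.4861, 0.0747, 0.1252])]
w3 54 (317.6039581298828, 296.0865707397461) [26.7 28.5] cam z 0.2554 [array([0.4927, 0.0836, 0.116 ])]
w7 55 (322.3157196044922, 295.19457244873047) [26.7 28.5] cam z 0.2555 [array([0.4933, 0.0843, 0.116 ])]
w8 55 (316.70284271240234, 295.5425567626953) [26.6 28.5] cam z 0.2557 [array([0.4933, 0.0843, 0.1161])]
```

The disc in the knob's top is the same size in w2 and w3 although the camera came down 9.4 mm. So the knob has already dropped, and the pin was home before w3, which is why the stage is locked within its play. I'll centre the fingers, open and retreat.

>>> arm_command(
  commands=[0, -0.002, 0, 0, 0, 0, 0.35, 0, -0.004, 0, 0, 0, 0, 0.35, 0, -0.005, 0, 0, 0, 0, 0.45, 0, -0.005, 0, 0, 0, 0, 0.6, 0, -0.005, 0, 0, 0, 0, 0.7, 0, -0.005, -0.02, 0, 0, 0, 0.7, 0, -0.005, -0.06, 0, 0, 0, 0.7, 0, -0.005, -0.1, 0, 0, 0, 0.7],
)

```text
t: 11.85
eef_pos: [0.4935, 0.0832, 0.1881]
tool_rot: [-0.0, 0.37, 0.929, -0.001]
contact_force: [0.9, 0.6, 0.6]
gripper_width: 0.698
grasp_force: 0.0
```

>>> arm_command(
  commands=[0.02, 0, -0.05, 0, 0, 0, 0.7, 0.02, 0, -0.1, 0, 0, 0, 0.7, 0.02, 0, -0.1, 0, 0, 0, 0.7],
)

```text
t: 12.15
eef_pos: [0.4828, 0.0984, 0.2935]
tool_rot: [0.004, 0.369, 0.929, 0.004]
contact_force: [1.0, -0.0, 0.0]
gripper_width: 0.701
grasp_force: 0.0
```

```bash
python3 -c "
from h import *
snap('side','s9');snap('top','t9');snap('wrist','w9')
def red(f,r):
    y0,y1,x0,x1=r; a=cv2.imread(f'pics/{f}.png').astype(int)[y0:y1,x0:x1]
    w=np.clip(a[:,:,2]-1.5*np.maximum(a[:,:,1],a[:,:,0])-30,0,None)*(a[:,:,1]<90); w[w<0]=0
    y,x=np.mgrid[y0:y1,x0:x1]; return (w*x).sum()/w.sum(),(w*y).sum()/w.sum(),int(w.sum())
T=(200,290,225,355);S=(200,305,262,382)
r0=red('side0',S);q0=red('top0',T);r9=red('side0',S)
r9=red('s9',S);q9=red('t9',T)
print(r0,q0,r9,q9,get_obs()['eef_pos'])
print(tri(('side0',*r0[:2]),('top0',*q0[:2])));print(tri(('s9',*r9[:2]),('t9',*q9[:2])))
k=atz('t9',*q9[:2],.11);k0=atz('top0',*q0[:2],.11)
for p in(k0,k): print(p,atz('side0',*r0[:2],p[2]) if p is k0 else atz('s9',*r9[:2],p[2]))
"
```

```text
(np.float64(288.9127542437682), np.float64(246.9158128154152), 6539) (np.float64(294.63192612137203), np.float64(268.06431398416885), 1516) (np.float64(278.9291503506056), np.float64(224.23076222566252), 5490) (np.float64(257.79965790036346), np.float64(258.8751336326705), 2338) [0.47935449 0.09723783 0.28698542]
(array([0.47333095, 0.01001268, 0.09640217]), [np.float64(0.000749899424976209), np.float64(0.0007498994249762099)])
(array([0.49416689, 0.08724714, 0.09657021]), [np.float64(0.0011916082939646467), np.float64(0.0011916082939645528)])
[0.47272093 0.01003909 0.11      ] [ 0.46675194 -0.00325627  0.11      ]
[0.49290765 0.08650149 0.11      ] [0.48759357 0.07224769 0.11      ]
```

The knob's measured height is the same as at the start (96.6 mm now, 96.4 mm then), so the pin is home. The tool is clear, so I'll hand in.

```bash
python3 -c "
from station import hand_in; print(hand_in())"
```

```text
the job is handed in; nothing more can be done
None
```

The stage is at the next block clockwise with its pin measured fully down in the hole, the gripper is clear, and the job is handed in at about 12 s of the 45 s allowed; the hand-in gave no verdict.

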